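Clear the rejected batten, then hold the clamping jig open at its mark

TASK

A wrongly drilled wooden batten has been left on the bed of the spring-loaded clamping jig: pick it up and drop it into the slatted offcut crate. Then take the jig's upright wooden paddle, pull the spring-return carriage towards the robot until the pointer bar on it lines up with the dark line scribed on the steel clip, and keep it there: finish while still holding the carriage at the mark, without letting go, so that the next workpiece can be loaded. Leave the crate, carton, tub and tape roll where they stand.

Things in the scene. Friction and masses are not known exactly. Their poses are not given: they have to be found in the camera images.
- jig: Fixed jig, black film-faced bed with wooden rails; place and yaw vary. Origin on the bench; x along the slide, away from the robot (within 0.3 rad of straight ahead), y left. Base x -120 to +145, 150 wide; bed 20 above the bench. Side rails 16 wide at y +-67 and near lip (x -120 to -106): tops 30 above the bench. Far fence x 125 to 145, top 45 above the bench.
- carriage: Sliding jaw, axes as the jig's. Origin on the bed under the paddle; home = jig x +60, y 0. Aluminium plate 15 thick, 110 wide, x -20 to +60; rubber pad on its far edge (x 50 to 60, top 24 above the bed). Slides only along jig x, up to 115 towards the robot (-x); a spring pulls it home: 4 N at home, +1 N per 10 mm (10 to 14 N at the mark), plus 1 N friction.
- paddle (a point): Centre of the paddle, the grip fixed on the carriage plate: dark wooden upright block 18 thick (carriage x), 50 wide (y), from 15 to 70 above the bed (this point 42.5 above the bed, 62.5 above the bench; top 90 above the bench). Can be pinched from above across its 18 mm thickness.
- index (a point): Left (+y) end of the pointer: a thin black bar 4 wide (x) lying along y on the carriage plate, from near the paddle's left side to the plate's left edge, in line with the paddle's middle. This point is at carriage x 0, y +57.
- mark_line (a point): The mark: inner end of the dark line, 3 wide, scribed along y across a flat steel clip (26 by 16) on the jig's left (+y) rail; axes as the jig's. Fixed during a run; its place along the rail varies: 65 to 95 towards the robot from the pointer's home place. The pointer is at the mark when both have the same jig x.
- batten_center (a point): Centre of the rejected batten: pale wooden block 84 long (x), 32 wide (y), 45 high, two dark off-centre holes on top, lying loose on the jig bed between near lip and carriage, 50 to 120 g. This point is 22.5 above the bed. Its yaw is within 0.3 rad of the jig's.
- batten: The same batten; origin at the centre of its underside, axes along length, width, height.
- crate: Open wooden slatted offcut crate, 200 (its x) by 160 (its y) outside, 100 high, walls 7 thick, standing loose on the bench (1.3 kg), on the left or on the right of the jig. Origin at the centre of its underside.
- carton: Bystander: closed cardboard carton 130 by 90 by 75 high, on the other side of the jig from the crate. Origin at the centre of its underside.
- tub: Bystander: white round tub, 84 diameter, 90 high, beyond the jig to the left. Origin at the centre of its underside.
- tape: Bystander: roll of paper tape lying flat, 100 diameter, 25 high, beyond the jig to the right. Origin at the centre of its underside.
Not all that is in view belongs to the job. What is meant by the batten is not red, and is the smaller of those in its own colour.

How it is judged:
By the outcome, as a careful person would: the job done as asked, in the order asked, and still so for the second after the job is handed in, while the arm keeps its last pose, push and grip.
It also fails if it takes over 53 s, if anything falls off the work surface, if the arm or the gripper's body presses on something with over 40 N, if the wrist force passes 120 N, or if a joint passes its speed limit or range.

ROBOT

A 6-joint arm with a two-finger parallel gripper is mounted at the origin on the work surface. World frame = base frame: x ahead of the robot, y to its left, z up, the work surface at z = 0. Lengths are in mm, angles in rad, forces in N, time in s.
With the tool pointing down it reaches from about 350 to 775 mm from the base axis. Payload 7.3 kg.
Tool frame: the origin (TCP) lies midway between the tips of the shut fingers; the grasp point (between the pads) lies 19 mm behind it; z points along the fingers, y is the direction in which the jaws open and shut (so a half turn about z gives the same grasp; the last joint's range is limited). The gripper opens to 92 mm and grips with 3 to 60 N. Pads are 19 mm wide; open, the fingers measure 130 mm over their backs; the gripper's body (75 mm by 190 mm) begins 47 mm behind the grasp point.
Start: joints at [1.112, 0.342, 1.524, -0, 1.275, -0.146], TCP at [161.541, 499.549, 226.741] pointing down, gripper open.
Joint ranges: [-2.53, 2.53], [-0.77, 2.02], [0.04, 2.7], [-1, 4.14], [0.28, 2.66], [-3.11, 3.11]. Speed limits (rad/s): [2.57, 2.57, 3.14, 3.14, 3.14, 3.14].

INTERFACE

Orientations are given as a rotation vector (axis times angle).
In Python, from cell import sensors, eyes, robot gives the robot as it stands. The module is installed in compiled form; this text tells all that it offers.
- The arm moves only by the tool jog_arm, never from a script. Its argument "motion" is a list of rows, each a list of 6 numbers: the shift along the tool's x, y, z in mm, then the turn, a rotation vector about the tool's x, y, z in rad. In form: [[dx, dy, dz, rx, ry, rz], ...]. A call has 1 to 20 rows; each row shifts and turns the commanded pose from where the row before left it, along the tool's axes as they then stand; what a row does not reach is not made up. A row lasts 1/12 s, in which the tool goes at most 41.7 mm and 7.16 degrees, less where a joint would pass 70% of its speed; a pose out of reach is approached as far as the arm can. A call with a gripper value outside its range is refused whole. "hand" is the gripper command: -1 is shut, 1 is fully open, values between are in proportion, set as the call begins (left out, the last holds). The fingers move at their own pace and stop on an object; "squeeze" is the grip in N (left out, the last holds). Time passes only in rows, so rows that do not move let the fingers close. It gives the time, the measured TCP pose, the force and the opening at its end, in the units of the state.
- sensors.sense(): the state, without advancing time (a new reading comes with each control period).
- eyes.read_camera(name): name is "scene" or "side" or "wrist"; returns (picture, depth): 384x512x3 uint8, red, green, blue; 384x512 float32, mm along the optical axis (not along the pixel's ray), 0 where there is no reading.
- eyes.camera_params(name): a dict with "fx", "fy", "cx", "cy" (pixels), "k1" (the pictures are not rectified: a ray, as slopes to the right and down, at radius r is drawn at 1 + k1 r^2 times it, then the intrinsics apply), "R" (3x3) and "t" (3): a world point X has camera coordinates R X + t. Camera axes: x right, y down, z forward; pixel columns grow to the right and rows downward; lengths in mm; the calibration is good to about 2 mm. A picture is of the moment at which its call begins: read the wrist's pose just before it. camera_params takes no time and is no camera call; for the wrist camera it gives the pose at the moment of the call.
- robot.job_done(): hands the job in, once; it reports no verdict.
The state is a dict: "time_s": time; "joint_pos": joint angles; "joint_velocities": joint speeds; "joint_torque": joint torques, N m; "eef_pos": TCP position; "eef_rot": TCP orientation; "wrist_force": force on the tool from outside, world axes, zero at the start; "ft_torque": the same for the moment, N m; "opening": finger opening in mm.
Only numpy, scipy, OpenCV 4.12 (cv2) and the standard library are available. Lean on these libraries where they do the work, as an engineer would, in place of code of your own. Each camera call takes 0.05 s, during which the arm holds its last target.

## Working session

There is one attempt and no reset: what is moved stays moved. The work goes in short steps, Python scripts to look and compute and a tool call to move; the robot and the scene stay as the last step left them, time stands still between calls to the robot, and variables do not carry over. Pictures are saved under pics/ and viewed, and the job is handed in when it is done.

Besides the shell and the picture viewer there is one more tool, called after "Emit:" as name(argument=value, ...), one argument or row to a line, values as JSON. jog_arm: Moves the arm, as the interface text tells. Its arguments: {"type":"object","properties":{"motion":{"type":"array","items":{"type":"array","items":{"type":"number"}}},"hand":{"type":"number"},"squeeze":{"type":"number"}},"required":["motion"]}

```bash
mkdir -p pics; cat > h.py <<'E'
import numpy as np, cv2, pickle
from cell import sensors, eyes, robot
def grab(n,tag):
    p=eyes.camera_params(n); a,d=eyes.read_camera(n)
    cv2.imwrite(f'pics/{tag}.png',a[:,:,::-1]); pickle.dump((p,a,d),open(f'{tag}.pkl','wb'))
    return p,a,d
def load(tag): return pickle.load(open(f'{tag}.pkl','rb'))
def cloud(p,d):
    h,w=d.shape; K=np.array([[p['fx'],0,p['cx']],[0,p['fy'],p['cy']],[0,0,1.]])
    u,v=np.meshgrid(np.arange(w),np.arange(h))
    pts=np.stack([u,v],-1).reshape(-1,1,2).astype(float)
    n=cv2.undistortPoints(pts,K,np.array([p['k1'],0,0,0.])).reshape(h,w,2)
    C=np.dstack([n*d[...,None],d])
    W=(C-np.array(p['t']))@np.array(p['R'])
    W[d<=0]=np.nan
    return W
E
python3 - <<'E'
from h import *
print(sensors.sense())
for n in ['scene','side']:
    p,a,d=grab(n,n+'0'); print(p)
E
```

```text
{'time_s': 0.0, 'joint_pos': array([ 1.11201657e+00,  3.42736789e-01,  1.52505531e+00,  6.78473140e-06,
        1.27540933e+00, -1.45991587e-01]), 'joint_velocities': array([ 0.00098816,  0.00133492, -0.00048045, -0.00040217,  0.00017641,
        0.00176742]), 'joint_torque': array([-1.64331424e-03, -4.31237018e+01, -2.44217223e+01,  7.15607777e-02,
        5.60554233e-02, -1.31477846e-04]), 'eef_pos': array([161.32999035, 499.14714274, 226.02431008]), 'eef_rot': array([-4.89253392e-01, -3.10276986e+00,  2.40900076e-03]), 'wrist_force': array([-0.25293169,  0.76036322,  0.66244739]), 'ft_torque': array([ 0.00307076,  0.002769  , -0.02077107]), 'opening': 91.78796888195876}
{'fx': 441.92773404181963, 'fy': 441.92773404181963, 'cx': 255.08983192464308, 'cy': 192.96908584722917, 'k1': -0.13998272040956847, 'R': array([[ 0.73834073,  0.67442702,  0.00107822],
       [ 0.56335728, -0.61586468, -0.55076244],
       [-0.37078503,  0.40725777, -0.83466135]]), 't': array([-420.63794659, -265.24521756, 1228.25734055])}
{'fx': 490.1358523710441, 'fy': 490.1358523710441, 'cx': 255.72155589848472, 'cy': 192.71820578611965, 'k1': 0.016129266548448852, 'R': array([[-0.99370633, -0.11115371,  0.0138775 ],
       [-0.06919616,  0.51169023, -0.85637901],
       [ 0.08808872, -0.85194951, -0.51616123]]), 't': array([ 541.11068761,  111.18882852, 1241.25778294])}
```

View pics/scene0.png

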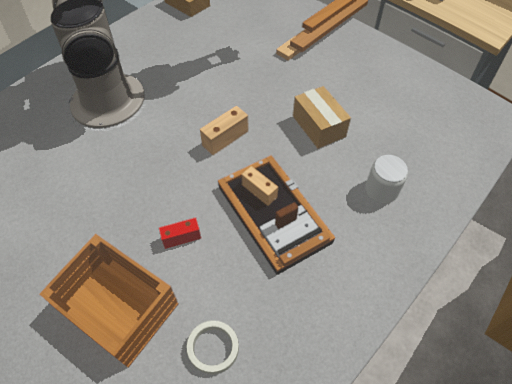

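View pics/side0.png

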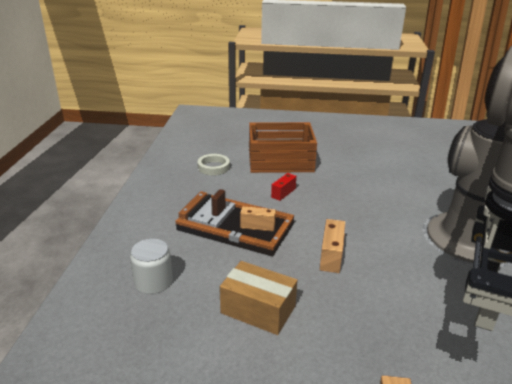

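The scene shows the jig around (275,212). The pale batten lies on its bed at (260,185), and the dark paddle is at (287,214). There is a larger pale decoy at (225,128) and a red one at (180,232). The crate is on the right at (112,300), and a steel clip is on the jig's left rail near (292,185).

```bash
python3 - <<'E'
from h import *
p,a,d=load('scene0'); W=cloud(p,d)
z=W[...,2]
cv2.imwrite('pics/z1.png',cv2.resize(a[140:280,200:350,::-1],None,fx=5,fy=4.2,interpolation=cv2.INTER_CUBIC))
def rect(m,name):
    m=m.astype(np.uint8); n,l,s,c=cv2.connectedComponentsWithStats(m)
    for i in range(1,n):
        if s[i,4]<25: continue
        P=W[l==i]; r=cv2.minAreaRect(P[:,:2].astype(np.float32))
        print(name,np.round(c[i]),s[i,4],np.round(r[0]),np.round(r[1]),round(r[2],1),'medz',np.round(np.median(P[:,2]),1))
reg=np.zeros(z.shape,bool); reg[150:275,210:340]=1
rect(reg&(z>55)&(z<72),'batten top')
rect(reg&(z>84)&(z<100),'paddle top')
rect(reg&(z>12)&(z<110),'jig')
reg2=np.zeros(z.shape,bool); reg2[220:370,30:190]=1
rect(reg2&(z>93)&(z<110),'crate rim')
rect(reg2&(z>15)&(z<110),'crate/red')
rect((z>40)&(z<130),'all')
E
```

```text
batten top [260. 181.] 510 [537.  51.] [34. 85.] 87.4 medz 64.8
batten top [287. 219.] 88 [648.  18.] [50. 13.] 59.9 medz 64.1
paddle top [287. 210.] 181 [642.  21.] [49. 18.] 71.7 medz 89.4
jig [276. 212.] 7010 [595.  37.] [155. 268.] 72.8 medz 31.1
crate rim [106. 294.] 1743 [ 506. -355.] [203. 162.] 8.9 medz 99.6
crate/red [175. 232.] 581 [ 480. -158.] [69. 35.] 59.7 medz 44.3
crate/red [110. 294.] 4918 [ 506. -354.] [203. 162.] 8.8 medz 77.3
crate/red [188. 347.] 55 [ 679. -310.] [ 5. 42.] 46.3 medz 24.3
all [189.   2.] 94 [-126.  435.] [78. 42.] 39.2 medz 49.3
all [326.  15.] 795 [263. 697.] [ 68. 280.] 0.6 medz 57.2
all [302.  40.] 32 [271. 531.] [48. 23.] 2.0 medz 41.0
all [103.  90.] 1382 [ 34. -15.] [140.  74.] 67.3 medz 83.4
all [321. 112.] 1843 [506. 321.] [ 95. 134.] 70.4 medz 74.0
all [224. 125.] 975 [353. 122.] [124.  50.] 84.4 medz 63.3
all [388. 174.] 1224 [744. 260.] [81. 81.] 54.8 medz 87.4
all [260. 183.] 639 [537.  51.] [34. 85.] 87.7 medz 64.3
all [287. 215.] 405 [642.  21.] [51. 18.] 71.3 medz 80.6
all [179. 228.] 539 [ 483. -151.] [85. 35.] 60.3 medz 45.0
all [303. 244.] 736 [704.   1.] [119.  37.] 72.8 medz 44.3
all [109. 293.] 3876 [ 506. -355.] [203. 162.] 8.9 medz 89.2
```

```bash
python3 - <<'E'
from h import *
p,a,d=load('side0'); W=cloud(p,d); z=W[...,2]
cv2.imwrite('pics/z2.png',cv2.resize(a[180:260,165:305,::-1],None,fx=5,fy=5,interpolation=cv2.INTER_CUBIC))
for u,v in [(235,238),(258,219),(219,200)]: print(W[v,u])
E
```

```text
[581.69195318 118.91476671  26.90041496]
[532.37617294  64.4287435   49.70620721]
[634.41037065  33.97251438  77.56937463]
```

View pics/z1.png

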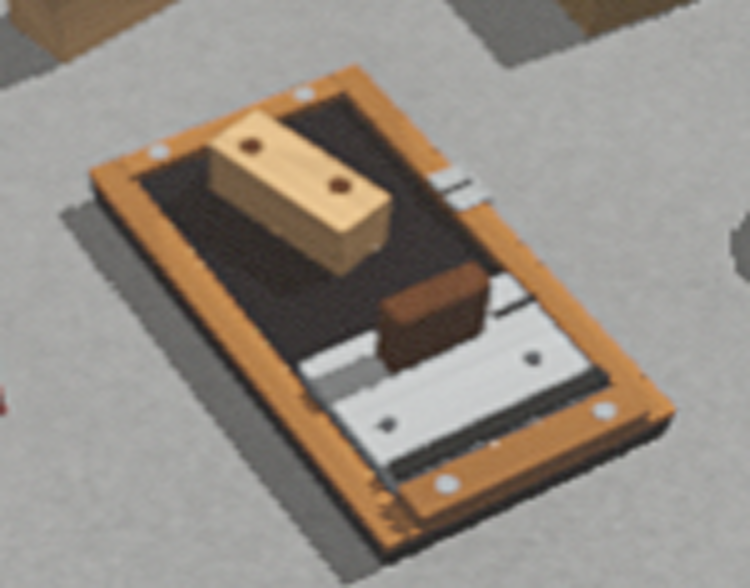

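View pics/z2.png

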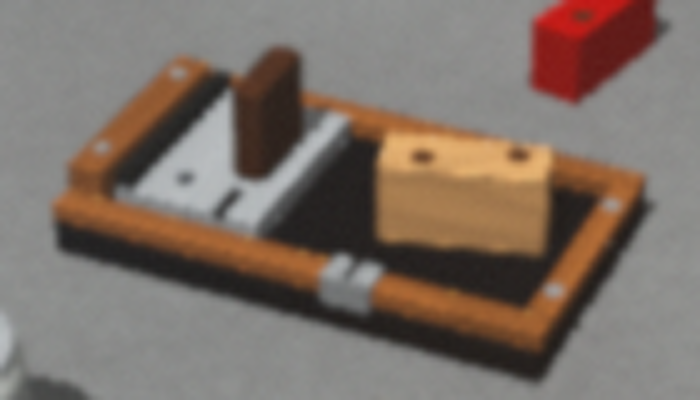

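```bash
cat >> h.py <<'E'
from scipy.spatial.transform import Rotation as Rot
def go(x,y,z,ydeg,pos=None,rot=None):
    s=sensors.sense(); pos=s['eef_pos'] if pos is None else np.array(pos); rot=s['eef_rot'] if rot is None else rot
    R=Rot.from_rotvec(rot); t=R.inv().apply(np.array([x,y,z])-pos)
    c,sn=np.cos(np.radians(ydeg)),np.sin(np.radians(ydeg))
    yv=np.array([c,sn,0]); zv=np.array([0,0,-1.]); xv=np.cross(yv,zv)
    T=Rot.from_matrix(np.c_[xv,yv,zv])
    print('shift',np.round(t,1),np.linalg.norm(t).round(1),'turn',np.round((R.inv()*T).as_rotvec(),3))
def ray(p,u,v,zw):
    K=np.array([[p['fx'],0,p['cx']],[0,p['fy'],p['cy']],[0,0,1.]])
    n=cv2.undistortPoints(np.array([[[u,v]]],float),K,np.array([p['k1'],0,0,0.])).ravel()
    R=np.array(p['R']); o=-R.T@np.array(p['t']); dd=R.T@np.array([n[0],n[1],1]); return o+dd*(zw-o[2])/dd[2]
E
python3 - <<'E'
from h import *
go(537,51,226,87.5); go(537,51,226,72.5)
ps,pd=load('scene0')[0],load('side0')[0]
ax=np.array([.9553,-.2957,0])
for nm,p,m,i in [('scene',ps,(291.6,184.8),(303,212.4)),('side',pd,(165+350/5,180+268/5),(165+228/5,180+203/5))]:
    M=ray(p,*m,31); I=ray(p,*i,36); print(nm,M,I,(M-I)@ax)
E
```

```text
shift [-4.953e+02 -3.109e+02  4.000e-01] 584.8 turn [-0.001 -0.    -0.269]
shift [-4.953e+02 -3.109e+02  4.000e-01] 584.8 turn [-0.001 -0.    -0.007]
scene [585.88782249 108.4514525   31.        ] [654.37608177  65.44371362  36.        ] -78.14422247498905
side [583.47003449 106.74108498  31.        ] [650.83754371  66.90560944  36.        ] -76.1355316840879
```

Emit:
jog_arm(
  motion=[
    [-33,-20.7,0,0,0,0],
    [-33,-20.7,0,0,0,0],
    [-33,-20.7,0,0,0,0],
    [-33,-20.7,0,0,0,0],
    [-33,-20.7,0,0,0,0],
    [-33,-20.7,0,0,0,0],
    [-33,-20.7,0,0,0,0],
    [-33,-20.7,0,0,0,0],
    [-33,-20.7,0,0,0,0],
    [-33,-20.7,0,0,0,0],
    [-33,-20.7,0,0,0,0],
    [-33,-20.7,0,0,0,0],
    [-33,-20.7,0,0,0,0],
    [-33,-20.7,0,0,0,0],
    [-33,-20.7,0,0,0,0],
    [0,0,0,0,0,-0.09],
    [0,0,0,0,0,-0.09],
    [0,0,0,0,0,-0.09],
    [0,0,0,0,0,0],
  ],
  hand=0.3,
  squeeze=25,
)

```text
time_s: 1.68
eef_pos: [536.8, 51.4, 226.1]
eef_rot: [-0.063, -3.14, -0.0]
wrist_force: [-0.8, -0.0, -0.9]
opening: 59.8
```

```bash
python3 - <<'E'
from h import *
grab('wrist','w1'); s=sensors.sense(); print(s['time_s'],s['eef_pos'],s['eef_rot'],s['opening'],s['joint_pos'],s['wrist_force'])
p,a,d=load('w1'); W=cloud(p,d); z=W[...,2]
for lo,hi,nm in [(55,75,'batten'),(84,100,'pad')]:
    m=((z>lo)&(z<hi)).astype(np.uint8); n,l,st,c=cv2.connectedComponentsWithStats(m)
    for i in range(1,n):
        if st[i,4]<150: continue
        P=W[l==i]; r=cv2.minAreaRect(P[:,:2].astype(np.float32)); print(nm,c[i],st[i,4],np.round(r[0],1),np.round(r[1],1),round(r[2],1))
go(537,51,33,87.5)
E
```

```text
1.7333 [536.78867839  51.66495999 226.25555346] [-7.02498101e-02 -3.13981851e+00 -2.07238317e-04] 60.12259652113482 [-4.62633312e-02  3.69117528e-01  1.48473613e+00  1.12779862e-04
  1.28873022e+00 -1.57235088e+00] [ 0.1576036  -0.16598022 -0.63359671]
batten [314.40647142  18.3771847 ] 4234 [356.4 122.5] [120.7  39.6] 84.7
batten [471.49417028 149.54880694] 7376 [505.3 321.6] [ 92.6 131.4] 70.0
batten [253.11427009 181.65992346] 1829 [536.   50.6] [32.  84.1] 88.4
batten [  7.47992701 203.54379562] 548 [ 541.2 -270.6] [70.7  9.6] 8.6
shift [ -0.4  -0.7 193.3] 193.3 turn [ 0.    -0.001 -0.001]
```

View pics/w1.png

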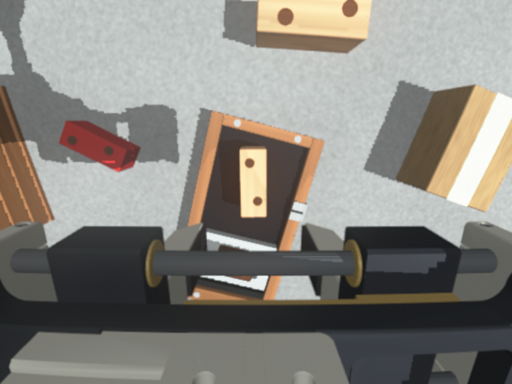

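The wrist picture shows the batten at (253,181), aligned with the jaws and centred at (536,50.6). The clip is at (298,211). Next I descend and grip.

Emit:
jog_arm(
  motion=[
    [0.5,-1,38,0,0,0],
    [0,0,38,0,0,0],
    [0,0,38,0,0,0],
    [0,0,35,0,0,0],
    [0,0,24,0,0,0],
    [0,0,14,0,0,0],
    [0,0,6,0,0,0],
    [0,0,0,0,0,0],
    [0,0,0,0,0,0],
  ],
)

```text
time_s: 2.48
eef_pos: [536.9, 50.9, 34.3]
eef_rot: [0.069, 3.14, 0.0]
wrist_force: [0.7, 0.2, 0.1]
opening: 59.9
```

Emit:
jog_arm(
  motion=[
    [0,0,0,0,0,0],
    [0,0,0,0,0,0],
    [0,0,0,0,0,0],
    [0,0,0,0,0,0],
    [0,0,0,0,0,0],
    [0,0,0,0,0,0],
  ],
  hand=-1,
  squeeze=25,
)

```text
time_s: 2.98
eef_pos: [536.7, 50.8, 34.3]
eef_rot: [0.067, 3.14, 0.0]
wrist_force: [-0.2, -0.1, 5.1]
opening: 31.6
```

Emit:
jog_arm(
  motion=[
    [0,0,-10,0,0,0],
    [0,0,-25,0,0,0],
    [0,0,-35,0,0,0],
    [0,0,-35,0,0,0],
    [0,0,-30,0,0,0],
    [0,0,-10,0,0,0],
    [0,0,0,0,0,0],
  ],
)

```text
time_s: 3.57
eef_pos: [537.9, 50.8, 181.9]
eef_rot: [0.067, 3.135, -0.0]
wrist_force: [-0.3, -0.2, -1.1]
opening: 31.8
```

```bash
python3 - <<'E'
from h import *
go(506,-355,178,98.9);go(506,-355,178,88.5)
grab('side','s2'); print(sensors.sense()['time_s'])
E
```

```text
shift [  14.5 -406.8    3.8] 407.1 turn [-0.001  0.006 -0.198]
shift [  14.5 -406.8    3.8] 407.1 turn [ 0.     0.006 -0.017]
3.6167
```

View pics/s2.png

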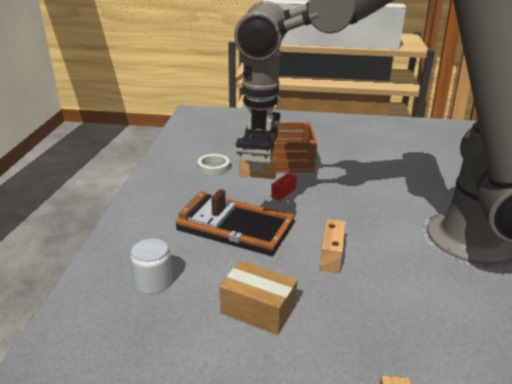

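The side picture shows the batten lifted in the gripper at (255,160) and the jig bed empty. Now to the crate.

Emit:
jog_arm(
  motion=[
    [1.3,-20,0,0,0,0],
    [1.3,-37,0,0,0,0],
    [1.3,-37,0,0,0,0],
    [1.3,-37,0,0,0,0],
    [1.3,-37,0,0,0,0],
    [1.3,-37,0,0,0,0],
    [1.3,-37,0,0,0,0],
    [1.3,-37,0,0,0,0],
    [1.3,-37,0,0,0,0],
    [1.3,-37,0,0,0,0],
    [1.3,-37,0,0,0,0],
    [0.2,-17,0,0,0,0],
    [0,0,0,0,0,-0.1],
    [0,0,0,0,0,-0.1],
    [0,0,0,0,0,0],
  ],
)

```text
time_s: 4.87
eef_pos: [503.3, -354.9, 175.5]
eef_rot: [0.25, -3.128, -0.006]
wrist_force: [0.5, -1.1, -0.6]
opening: 31.8
```

Emit:
jog_arm(
  motion=[
    [0,0,25,0,0,0],
    [0,0,35,0,0,0],
    [0,0,35,0,0,0],
    [0,0,20,0,0,0],
    [0,0,10,0,0,0],
    [0,0,0,0,0,0],
    [0,0,0,0,0,0],
  ],
)

```text
time_s: 5.45
eef_pos: [504.6, -355.0, 53.5]
eef_rot: [0.245, -3.131, -0.001]
wrist_force: [0.5, -0.6, -0.1]
opening: 32.1
```

Emit:
jog_arm(
  motion=[
    [0,0,0,0,0,0],
    [0,0,0,0,0,0],
    [0,0,0,0,0,0],
    [0,0,0,0,0,0],
  ],
  hand=0.1,
)

```text
time_s: 5.78
eef_pos: [505.0, -355.6, 55.0]
eef_rot: [-0.246, 3.13, -0.002]
wrist_force: [-0.3, -0.2, 0.4]
opening: 49.5
```

Emit:
jog_arm(
  motion=[
    [0,0,-20,0,0,0],
    [0,0,-35,0,0,0],
    [0,0,-35,0,0,0],
    [0,0,-30,0,0,0],
    [0,0,-30,0,0,0],
    [0,0,-20,0,0,0],
    [0,0,0,0,0,0],
  ],
)

```text
time_s: 6.37
eef_pos: [506.2, -356.6, 229.9]
eef_rot: [-0.246, 3.125, -0.012]
wrist_force: [0.8, -0.9, -0.0]
opening: 50.5
```

```bash
python3 - <<'E'
from h import *
grab('scene','c3'); grab('wrist','w3'); s=sensors.sense(); print(s['time_s'],s['opening'])
p,a,d=load('c3'); W=cloud(p,d); z=W[...,2]
m=((z>84)&(z<100)).astype(np.uint8); m[:150]=0;m[270:]=0;m[:,:210]=0;m[:,340:]=0
n,l,st,c=cv2.connectedComponentsWithStats(m)
for i in range(1,n):
    if st[i,4]>25:
        r=cv2.minAreaRect(W[l==i][:,:2].astype(np.float32));print(c[i],r)
b=cv2.resize(a[220:384,20:200,::-1],None,fx=4,fy=3.6); cv2.imwrite('pics/c3z.png',b)
go(641,22,210,72)
E
```

```text
6.4667 50.489057028663176
[287.0441989  209.67955801] ((641.5929565429688, 20.853437423706055), (50.52318572998047, 17.773731231689453), 73.38765716552734)
shift [-193.6  351.4   14.5] 401.5 turn [-0.001  0.002  0.471]
```

View pics/c3.png

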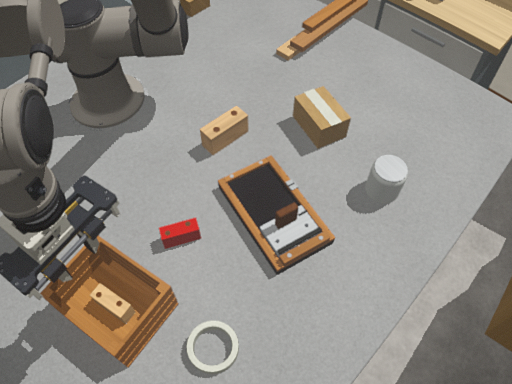

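View pics/w3.png

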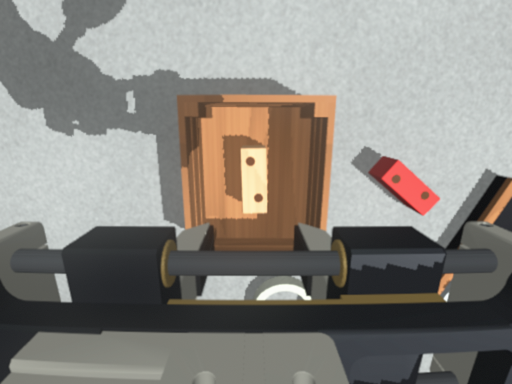

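The batten lies flat in the crate, at (112,302) in the scene picture and (254,180) in the wrist picture. Next I turn the jaws to the jig axis.

Emit:
jog_arm(
  motion=[
    [0,0,0,0,0,0.119],
    [0,0,0,0,0,0.119],
    [0,0,0,0,0,0.119],
    [0,0,0,0,0,0.119],
    [0,0,0,0,0,0.119],
    [0,0,0,0,0,0.119],
    [0,0,0,0,0,0.119],
    [0,0,0,0,0,0.119],
    [0,0,0,0,0,0.119],
    [0,0,0,0,0,0.119],
    [0,0,0,0,0,0.119],
    [0,0,0,0,0,0.119],
    [0,0,0,0,0,0.119],
    [0,0,0,0,0,0.119],
    [0,0,0,0,0,0.119],
    [0,0,0,0,0,0.119],
    [0,0,0,0,0,0.119],
    [0,0,0,0,0,0],
  ],
)

```text
time_s: 7.97
eef_pos: [504.0, -354.7, 221.9]
eef_rot: [-2.525, -1.864, 0.001]
wrist_force: [0.0, -0.1, -0.1]
opening: 50.3
```

```bash
python3 - <<'E'
from h import *
go(641,21.5,200,-17.2); print(sensors.sense()['joint_pos'])
E
```

```text
shift [399.8  20.   22.5] 401.0 turn [-0.003 -0.001  0.001]
[-7.37610188e-01  5.17303905e-01  1.25860191e+00  1.19691411e-04
  1.36875610e+00 -4.38295281e-01]
```

Emit:
jog_arm(
  motion=[
    [20,1,1,0,0,0],
    [36,1.8,2,0,0,0],
    [36,1.8,2,0,0,0],
    [36,1.8,2,0,0,0],
    [36,1.8,2,0,0,0],
    [36,1.8,2,0,0,0],
    [36,1.8,2,0,0,0],
    [36,1.8,2,0,0,0],
    [36,1.8,2,0,0,0],
    [36,1.8,2,0,0,0],
    [36,1.8,2,0,0,0],
    [20,1,1.5,0,0,0],
    [0,0,0,0,0,0],
    [0,0,0,0,0,0],
  ],
)

```text
time_s: 9.13
eef_pos: [639.5, 22.8, 199.8]
eef_rot: [-2.518, -1.877, 0.003]
wrist_force: [-0.4, 0.4, -0.3]
opening: 50.5
```

```bash
python3 - <<'E'
from h import *
grab('wrist','w4'); s=sensors.sense(); print(s['time_s'],s['eef_pos'],s['wrist_force'],s['joint_pos'])
go(641.3,21.3,49,-17.2)
p,a,d=load('w4'); W=cloud(p,d); z=W[...,2]
m=((z>84)&(z<100)).astype(np.uint8)
n,l,st,c=cv2.connectedComponentsWithStats(m)
for i in range(1,n):
    if st[i,4]>150:
        r=cv2.minAreaRect(W[l==i][:,:2].astype(np.float32));print(c[i],r)
E
```

```text
9.1833 [639.40683402  21.53522544 200.17372782] [-0.32123045  0.77581517 -0.44867309] [-8.57912695e-02  5.76281644e-01  1.21693780e+00 -5.01704097e-04
  1.35030572e+00  2.06331856e-01]
shift [  0.5   2.2 151.2] 151.2 turn [-0.002  0.001  0.008]
[255.49876847 193.00615764] ((641.3606567382812, 22.655231475830078), (49.03184509277344, 17.9672908782959), 72.9745101928711)
```

View pics/w4.png

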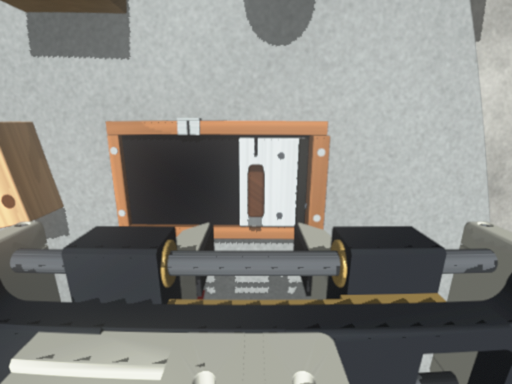

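The wrist picture shows the clip with its dark line at about (188,127), the pointer at (256,147) and the paddle at (256,192).

```bash
python3 - <<'E'
from h import *
p,a,d=load('w4'); 
cv2.imwrite('pics/w4z.png',cv2.resize(a[112:162,165:275,::-1],None,fx=7,fy=7,interpolation=cv2.INTER_CUBIC))
g=a.mean(2); 
print(g[117:137,176:204].astype(int)); print(g[138:160:2,246:266].astype(int))
E
```

```text
[[183 190 192 192 190 191 193 194 195 196 195 193 189 188 188 190 191 190
  187 186 187 188 183 173 169 173 178 179]
 [188 202 207 207 208 208 208 209 210 209 210 209 209 208 209 209 210 209
  209 209 209 207 186 145 124 146 170 179]
 [185 200 207 207 206 206 207 207 207 207 204 201 201 205 207 208 208 208
  208 208 208 206 185 133 100 126 161 173]
 [170 188 199 197 195 195 196 197 197 194 174 151 152 177 196 199 199 199
  200 199 200 201 190 142 112 129 151 158]
 [169 193 212 215 214 213 214 214 215 207 166 107 108 173 211 217 216 216
  215 216 216 219 214 167 140 148 154 155]
 [166 192 215 219 218 218 219 219 219 212 166  96  97 174 215 220 219 219
  218 218 219 221 218 172 149 155 158 158]
 [160 186 214 219 219 218 219 219 220 213 168  97  98 174 215 220 218 219
  219 219 219 220 214 171 151 156 159 159]
 [164 192 218 222 221 221 221 221 223 217 172 102  96 171 213 221 221 221
  221 221 221 222 216 173 151 156 157 157]
 [164 195 221 222 221 222 222 222 222 218 178 110  90 155 205 221 221 221
  221 221 222 223 218 172 149 152 154 154]
 [162 195 220 220 219 219 219 219 220 215 176 1
[... 1476 characters left out ...]
 230 231
  230 230]
 [229 228 230 234 234 234 235 227 160  85  73 141 223 232 232 230 229 231
  231 230]
 [230 228 231 234 234 234 235 224 141  72  76 144 223 232 232 231 230 231
  231 230]
 [230 228 230 234 234 234 235 225 139  70  74 141 223 233 232 231 230 231
  230 230]
 [230 228 230 234 234 234 235 226 152  79  70 137 223 233 232 230 229 231
  231 230]
 [230 228 230 234 234 234 234 223 156  84  72 141 223 233 232 231 229 231
  230 230]
 [229 228 230 234 234 234 232 205 129  77  84 149 223 232 231 231 229 231
  231 230]
 [230 228 230 234 234 234 235 226 171 146 164 210 229 231 231 230 230 231
  231 231]
 [229 228 230 234 234 233 233 233 231 230 230 230 229 230 231 230 230 230
  230 230]]
```

View pics/w4z.png

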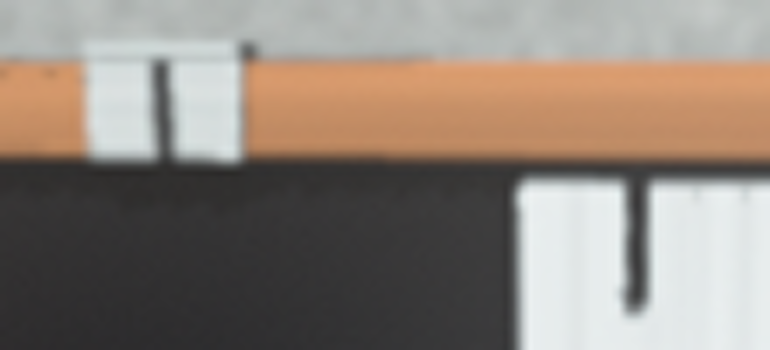

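```bash
python3 - <<'E'
from h import *
p,a,d=load('w4'); W=cloud(p,d)
print(W[130,188],W[130,184],W[145,249],W[123,187])
M=ray(p,188.25,133,W[130,184][2]);M2=ray(p,187.5,122,W[130,184][2]);I=ray(p,255.5,139,36);I2=ray(p,255.5,155,36)
print(M,M2,I,I2)
for deg in (-17.2,-17.0,-16.8):
    ax=np.array([np.cos(np.radians(deg)),np.sin(np.radians(deg)),0]);print(deg,(M-I)@ax)
E
```

```text
[583.83854902 105.52707569  33.70064988] [578.87912178 106.99930615  31.85926995] [647.08748977  68.45458861  35.13403889] [585.33044491 113.37825812  33.24633207]
[582.50597256 102.28048594  31.85926995] [585.95907118 114.373115    31.85926995] [656.38287144  72.95369582  36.        ] [651.08703779  55.14182758  36.        ]
-17.2 -79.24517088694732
-17.0 -79.22315338190936
-16.8 -79.20017056774874
```

Emit:
jog_arm(
  motion=[
    [0,1,25,0,0,0.005],
    [0,1,37,0,0,0],
    [0,0,37,0,0,0],
    [0,0,27,0,0,0],
    [0,0,16,0,0,0],
    [0,0,8,0,0,0],
    [0,0,0,0,0,0],
    [0,0,0,0,0,0],
  ],
)

```text
time_s: 9.85
eef_pos: [642.2, 20.1, 51.9]
eef_rot: [2.529, 1.863, 0.001]
wrist_force: [-0.9, -0.2, 0.3]
opening: 50.3
```

Emit:
jog_arm(
  motion=[
    [0,0,0,0,0,0],
    [0,0,0,0,0,0],
    [0,0,0,0,0,0],
    [0,0,0,0,0,0],
    [0,0,0,0,0,0],
    [0,0,0,0,0,0],
    [0,0,0,0,0,0],
  ],
  hand=-1,
  squeeze=45,
)

```text
time_s: 10.43
eef_pos: [641.2, 21.5, 51.6]
eef_rot: [-2.527, -1.865, 0.001]
wrist_force: [-5.3, 0.8, 5.5]
opening: 17.7
```

```bash
python3 - <<'E'
from h import *
p,a,d=grab('wrist','w5'); s=sensors.sense(); print(s['time_s'],s['eef_pos'],s['eef_rot'],s['wrist_force'],s['opening'])
E
```

```text
10.4833 [641.1606655   21.47407442  51.63771632] [-2.52704268e+00 -1.86479429e+00  1.48564240e-03] [-5.60351365  1.55176877  5.74688887] 17.614519837847833
```

View pics/w5.png

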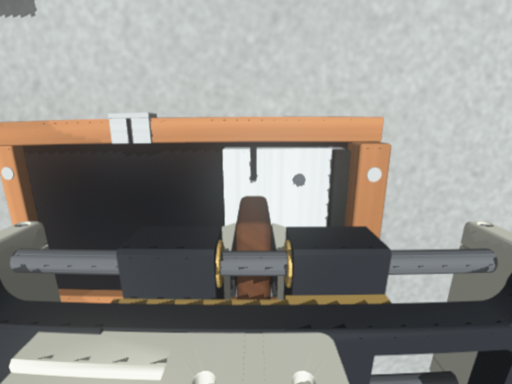

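The wrist picture shows the paddle pinched at (254,250), with the pointer at (253,165) and the mark at (130,130). Next I pull 76 mm and check.

Emit:
jog_arm(
  motion=[
    [0,-3,0,0,0,0],
    [0,-5,0,0,0,0],
    [0,-6,0,0,0,0],
    [0,-6,0,0,0,0],
    [0,-6,0,0,0,0],
    [0,-6,0,0,0,0],
    [0,-6,0,0,0,0],
    [0,-6,0,0,0,0],
    [0,-6,0,0,0,0],
    [0,-6,0,0,0,0],
    [0,-6,0,0,0,0],
    [0,-6,0,0,0,0],
    [0,-5,0,0,0,0],
    [0,-3,0,0,0,0],
    [0,0,0,0,0,0],
    [0,0,0,0,0,0],
    [0,0,0,0,0,0],
  ],
)

```text
time_s: 11.9
eef_pos: [571.9, 42.5, 51.7]
eef_rot: [2.525, 1.862, 0.006]
wrist_force: [9.6, -3.8, -3.2]
opening: 18.1
```

```bash
cat > m.py <<'E'
from h import *
import sys
tag=sys.argv[1]
for n in ('wrist','side','scene'): grab(n,tag+n)
s=sensors.sense(); print(s['time_s'],s['eef_pos'],s['eef_rot'],s['wrist_force'],s['opening'])
p,a,d=load(tag+'wrist'); cv2.imwrite(f'pics/{tag}wz.png',cv2.resize(a[100:200,180:320,::-1],None,fx=5,fy=5,interpolation=cv2.INTER_CUBIC))
E
python3 m.py a1
```

```text
12.05 [571.96482014  42.45649241  51.65258584] [2.52481848 1.86171318 0.00610954] [ 8.9712919  -4.71849279 -2.42992555] 18.001006139718438
```

View pics/a1wz.png

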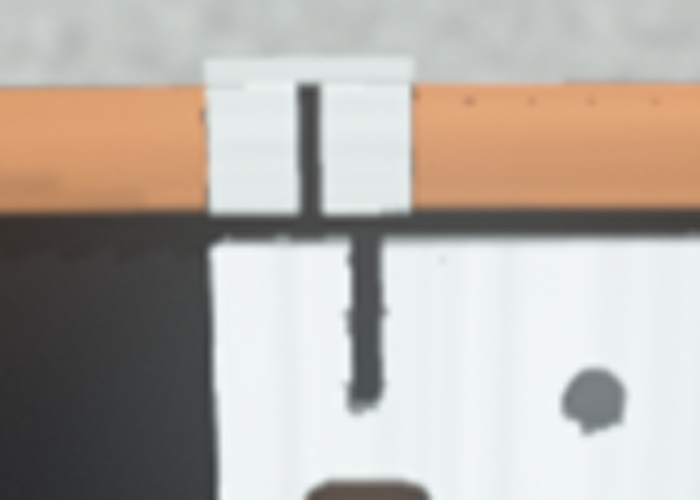

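View pics/a1side.png

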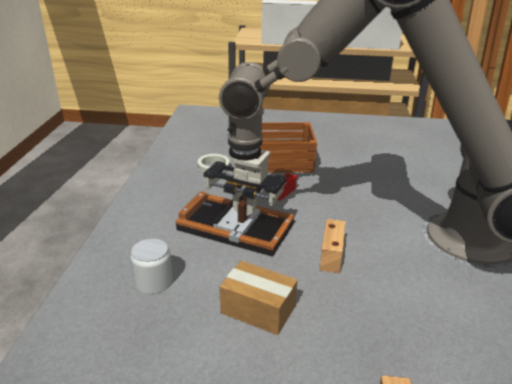

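```bash
cat > off.py <<'E'
from h import *
import sys
p,a,d=load(sys.argv[1]+'wrist'); g=a.mean(2)
u0,u1,v0,v1,w0,w1,x0,x1=[int(x) for x in sys.argv[2:]]
def cen(rows,c0,c1,zw):
    P=[]
    for v in rows:
        w=np.clip(150-g[v,c0:c1],0,None); 
        if w.sum()>0: P.append(ray(p,(w*np.arange(c0,c1)).sum()/w.sum(),v,zw))
    return np.array(P)
M=cen(range(v0,v1),u0,u1,32); I=cen(range(x0,x1),w0,w1,36)
for deg in (-17.2,-16.8):
    ax=np.array([np.cos(np.radians(deg)),np.sin(np.radians(deg)),0])
    print(deg,'M',np.round(M@ax,2),'I',np.round(I@ax,2),'I-M',(np.mean(I@ax)-np.mean(M@ax)).round(2))
W=cloud(p,d); print(W[130,232],W[165,235])
E
python3 off.py a1 236 249 120 140 246 260 150 175
```

```text
-17.2 M [526.24 526.26 526.25 526.25 526.24 526.23 526.22 526.21 526.21 526.2
 526.19 526.19 526.21 526.24 526.26 526.28 526.28 526.27 526.26 526.25] I [533.28 533.21 533.22 533.31 533.38 533.4  533.42 533.44 533.45 533.46
 533.48 533.48 533.41 533.25 533.22 533.22 533.24 533.34 533.4  533.42
 533.42 533.45 533.5  533.51 533.51] I-M 7.14
-16.8 M [528.2  528.21 528.2  528.19 528.18 528.17 528.15 528.14 528.13 528.12
 528.11 528.1  528.12 528.14 528.16 528.17 528.17 528.16 528.14 528.13] I [535.11 535.04 535.04 535.12 535.19 535.2  535.22 535.24 535.24 535.25
 535.27 535.26 535.19 535.02 534.99 534.98 535.   535.09 535.15 535.16
 535.16 535.18 535.23 535.23 535.23] I-M 7.0
[578.7006741  109.98246949  33.11241115] [573.62276577  88.34843265  33.76773969]
```

Emit:
jog_arm(
  motion=[
    [0,-2,0,0,0,0],
    [0,-3,0,0,0,0],
    [0,-2,0,0,0,0],
    [0,0,0,0,0,0],
    [0,0,0,0,0,0],
    [0,0,0,0,0,0],
    [0,0,0,0,0,0],
    [0,0,0,0,0,0],
    [0,0,0,0,0,0],
  ],
)

```text
time_s: 12.8
eef_pos: [565.4, 44.4, 51.7]
eef_rot: [2.525, 1.862, 0.006]
wrist_force: [9.9, -5.5, -3.4]
opening: 17.8
```

```bash
python3 m.py a2; python3 off.py a2 244 260 120 140 246 260 150 175
```

```text
12.95 [565.45230936  44.43557713  51.66239899] [2.52460019 1.86151947 0.00642658] [ 9.94378048 -5.11987721 -3.76392933] 18.040286102282284
-17.2 M [526.21 526.25 526.26 526.26 526.26 526.26 526.25 526.26 526.24 526.25
 526.24 526.24 526.24 526.24 526.24 526.24 526.24 526.23 526.23 526.23] I [526.62 526.68 526.71 526.72 526.71 526.68 526.63 526.54 526.47 526.45
 526.45 526.49 526.59 526.67 526.68 526.68 526.72 526.76 526.77 526.76
 526.74 526.71 526.59 526.49 526.47] I-M 0.39
-16.8 M [528.17 528.2  528.2  528.2  528.2  528.19 528.18 528.19 528.16 528.16
 528.16 528.15 528.15 528.14 528.14 528.13 528.12 528.11 528.11 528.1 ] I [528.45 528.51 528.53 528.53 528.52 528.48 528.44 528.34 528.26 528.24
 528.23 528.27 528.37 528.45 528.45 528.44 528.48 528.52 528.52 528.51
 528.48 528.45 528.32 528.21 528.19] I-M 0.25
[572.22115613 111.93843211  32.69243979] [567.15430483  90.28228738  33.58397766]
```

View pics/a2wz.png

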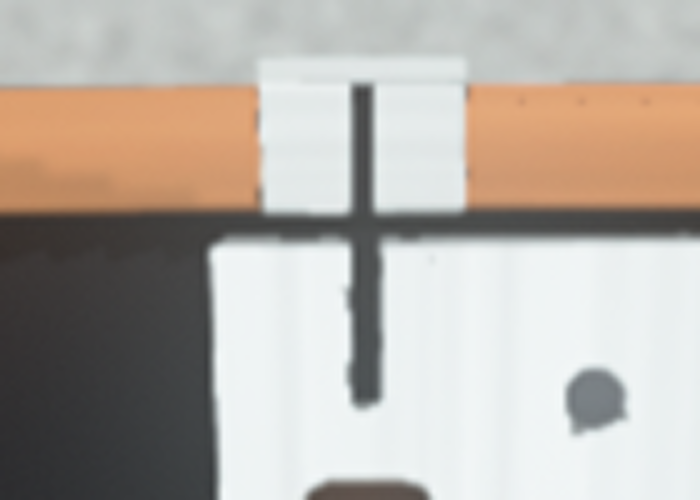

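The wrist view shows the pointer (252.6,160) in line with the mark (252.1,130), off by 0.3 mm. I'll nudge it slightly, let it settle and check it holds.

Emit:
jog_arm(
  motion=[
    [0,-0.3,0,0,0,0],
    [0,0,0,0,0,0],
    [0,0,0,0,0,0],
    [0,0,0,0,0,0],
    [0,0,0,0,0,0],
    [0,0,0,0,0,0],
    [0,0,0,0,0,0],
    [0,0,0,0,0,0],
    [0,0,0,0,0,0],
    [0,0,0,0,0,0],
    [0,0,0,0,0,0],
    [0,0,0,0,0,0],
  ],
)

```text
time_s: 13.95
eef_pos: [565.4, 44.5, 51.6]
eef_rot: [2.524, 1.861, 0.007]
wrist_force: [10.7, -4.9, -4.0]
opening: 17.9
```

```bash
python3 m.py a3; python3 off.py a3 244 260 120 140 246 260 150 175 | grep -o 'I-M.*'
```

```text
14.1 [565.40402484  44.43004752  51.65368896] [2.52445547 1.86115048 0.0069571 ] [10.22057592 -5.63424991 -3.94677573] 17.903062648950957
I-M 0.37
I-M 0.23
```

View pics/a3scene.png

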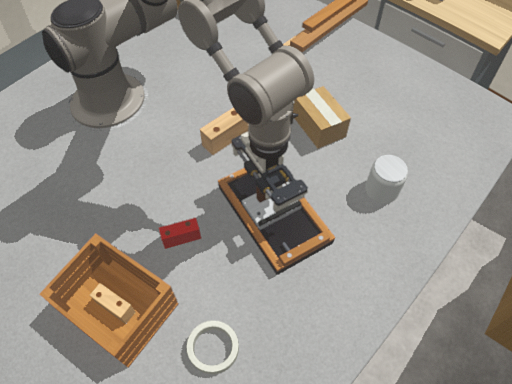

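The scene view shows the batten in the crate at (112,302), the other objects in their places and the carriage held at the mark, steady. I'm handing the job in.

```bash
python3 -c "
from cell import robot; print(robot.job_done())"
```

```text
the job is handed in; nothing more can be done
None
```

The rejected batten is in the crate, and I handed the job in at about 14 s with the gripper still holding the carriage at the mark.

- **Batten:** I took the small pale one from the jig bed and released it about 40 mm above the crate floor. It lies flat inside, as the scene and wrist pictures show.
- **Carriage:** I pinched the paddle at 45 N and pulled the carriage about 79 mm. In the wrist picture the pointer is 0.2–0.4 mm short of the mark. A last 0.3 mm nudge made almost no difference, and I left it there.
- **Hold:** The position stayed steady for over a second before hand-in, with about 12 N on the wrist.
- **Other objects:** The crate, carton, tub, tape roll and the two other blocks look unmoved in the final scene picture. I did not measure their positions again.

No check failed or disagreed.

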